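# Find the swing-lid bin that still has room

## Robot

A 6-joint arm with a two-finger parallel gripper is mounted at the origin on a cart in front of the work surface, level with it; the furniture and walls round the work are solid. World frame = base frame: x ahead of the robot, y to its left, z up, the work surface at z = 0. Lengths are in m, angles in rad, forces in N, time in s.
With the tool pointing down it reaches from about 0.425 to 0.95 m from the base axis. Payload 3.5 kg.
Tool frame: the origin (TCP) lies midway between the tips of the shut fingers; the grasp point (between the pads) lies 19 mm behind it; z points along the fingers, y is the line along which they close (so a half turn about z gives the same grasp; the last joint's range is limited). The gripper opens to 85 mm and grips with 20 to 120 N. Pads are 22 mm wide; open, the fingers measure 114 mm over their backs; the gripper's body (76 mm by 85 mm) begins 54 mm behind the grasp point. The pads swing forward as they close: fully open they stand 13 mm farther back than shut.
Start: joints at [-1.289, 0.286, 1.577, -0, 1.279, -0.15], TCP at [0.283, -0.613, 0.231] pointing down, gripper open.
Joint ranges: [-2.77, 2.77], [-0.9, 2.22], [0.21, 2.48], [-1.53, 4.67], [0.24, 2.81], [-2.84, 2.84]. Speed limits (rad/s): [2.79, 2.79, 3.14, 3.14, 3.14, 3.14].

## Interface

Orientations are given as a unit quaternion [x, y, z, w].
In Python, from plant import * gives the robot as it stands.
- The arm moves only by the tool move_arm, never from a script. Its argument "moves" is a list of rows, each a list of 3 entries, a list of its own where there are three numbers: the opening, from 0 (shut) to 1 (fully open), then the shift along the tool's x, y, z in m, then the turn, a rotation vector about the tool's x, y, z in rad. A call has exactly 10 rows; each row shifts and turns the commanded pose from where the row before left it, along the tool's axes as they then stand; what a row does not reach is not made up. A row lasts 1/12 s, in which the tool goes at most 41.7 mm and 7.16 degrees, less where a joint would pass 70% of its speed; a pose out of reach is approached as far as the arm can. A call is refused whole if a number of a shift passes 0.0417 or a number of a turn 0.125, either way. A call with a gripper value outside its range is refused whole. The fingers move at their own pace and stop on an object; "grip_force" is the grip in N (left out, the last holds). Time passes only in rows, so rows that do not move let the fingers close, or fill a call up. It gives the time, the measured TCP pose, the force, the opening and the grip force at its end, in the units of the state.
- get_state(): the state, without advancing time (a new reading comes with each control period).
- read_camera(name): name is "scene" or "top" or "wrist"; returns the picture (480x640x3 uint8, red, green, blue); there is no depth.
- camera_params(name): a dict with "fx", "fy", "cx", "cy" (pixels), "k1" (the pictures are not rectified: a ray, as slopes to the right and down, at radius r is drawn at 1 + k1 r^2 times it, then the intrinsics apply), "rvec" (rotation vector, rad) and "tvec" (3), from world to camera coordinates, as OpenCV has them; the wrist camera has in their place "tool_from_camera" (4x4, takes a point from camera to tool coordinates, whose origin is the TCP and whose axes are the flange's). Camera axes: x right, y down, z forward; pixel columns grow to the right and rows downward; lengths in m; the calibration is good to about 2 mm. A picture is of the moment at which its call begins: read the wrist's pose just before it. camera_params takes no time and is no camera call.
- sign_off(): hands the job in; it is judged then, once.
The state is a dict: "time": time; "qpos": joint angles; "dq": joint speeds; "joint_efforts": joint torques, N m; "eef_pos": TCP position; "tcp_rot": TCP orientation; "contact_force": force on the tool from outside, world axes, zero at the start; "wrist_torque": the same for the moment, N m; "opening": opening from 0.0 (shut) to 1.0 (fully open); "finger_force": force on a finger pad.
Only numpy, scipy, OpenCV 4.12 (cv2) and the standard library are available. Lean on these libraries where they do the work, as an engineer would, in place of code of your own. Each camera call takes 0.05 s, during which the arm holds its last target. There are 200 camera calls.

## Task

Three of the four identical swing-lid bench bins are packed full, so their lids will not tip. Press the ridged front end of the lids with the fingertips to find the one that rocks, push that lid on down until it stops, and leave it standing open. Do not force the lids that stay firm, and do not pick up or shift anything on the bench.

Things in the scene. Friction and masses are not known exactly. Their poses are not given: they have to be found in the camera images.
- bin_a: one of four identical, open-topped aluminium bench bins, 110 (x) x 90 (y) x 80 mm tall, walls 5 mm, fixed to the bench; origin at the centre of its underside, x from its front (robot side) to its back, z up. A grey swing lid 96 x 76 x 6 mm fills its mouth, flush with the rim at height 80 mm. Nothing outside shows whether the bin is packed full or nearly empty
- pad_a (a point): centre of the push area on the upper face of the lid of bin_a, by the three low thumb ridges at the lid's front (-x) end; with the lid shut it lies 30 mm in front of the bin's centre, on its middle line, at height 80 mm; 42 mm in front of the lid's axle; moves with the lid
- lid_a (a joint): angle of bin_a's lid, rad: 0 shut, grows as its front end goes down into the bin, stop at 0.8. Axle along the bin's y, 12 mm behind its centre; pressing behind it moves nothing. In the bin with room about 1.5 N at the push area tips it and it stays where left (no spring); fingertips 40 mm below the rim there bring it near the stop. Over a full bin it gives under 0.05 rad. Which has room varies
- bin_b: one of four identical, open-topped aluminium bench bins, 110 (x) x 90 (y) x 80 mm tall, walls 5 mm, fixed to the bench; origin at the centre of its underside, x from its front (robot side) to its back, z up. A grey swing lid 96 x 76 x 6 mm fills its mouth, flush with the rim at height 80 mm. Nothing outside shows whether the bin is packed full or nearly empty
- pad_b (a point): centre of the push area on the upper face of the lid of bin_b, by the three low thumb ridges at the lid's front (-x) end; with the lid shut it lies 30 mm in front of the bin's centre, on its middle line, at height 80 mm; 42 mm in front of the lid's axle; moves with the lid
- lid_b (a joint): angle of bin_b's lid, rad: 0 shut, grows as its front end goes down into the bin, stop at 0.8. Axle along the bin's y, 12 mm behind its centre; pressing behind it moves nothing. In the bin with room about 1.5 N at the push area tips it and it stays where left (no spring); fingertips 40 mm below the rim there bring it near the stop. Over a full bin it gives under 0.05 rad. Which has room varies
- bin_c: one of four identical, open-topped aluminium bench bins, 110 (x) x 90 (y) x 80 mm tall, walls 5 mm, fixed to the bench; origin at the centre of its underside, x from its front (robot side) to its back, z up. A grey swing lid 96 x 76 x 6 mm fills its mouth, flush with the rim at height 80 mm. Nothing outside shows whether the bin is packed full or nearly empty
- pad_c (a point): centre of the push area on the upper face of the lid of bin_c, by the three low thumb ridges at the lid's front (-x) end; with the lid shut it lies 30 mm in front of the bin's centre, on its middle line, at height 80 mm; 42 mm in front of the lid's axle; moves with the lid
- lid_c (a joint): angle of bin_c's lid, rad: 0 shut, grows as its front end goes down into the bin, stop at 0.8. Axle along the bin's y, 12 mm behind its centre; pressing behind it moves nothing. In the bin with room about 1.5 N at the push area tips it and it stays where left (no spring); fingertips 40 mm below the rim there bring it near the stop. Over a full bin it gives under 0.05 rad. Which has room varies
- bin_d: one of four identical, open-topped aluminium bench bins, 110 (x) x 90 (y) x 80 mm tall, walls 5 mm, fixed to the bench; origin at the centre of its underside, x from its front (robot side) to its back, z up. A grey swing lid 96 x 76 x 6 mm fills its mouth, flush with the rim at height 80 mm. Nothing outside shows whether the bin is packed full or nearly empty
- pad_d (a point): centre of the push area on the upper face of the lid of bin_d, by the three low thumb ridges at the lid's front (-x) end; with the lid shut it lies 30 mm in front of the bin's centre, on its middle line, at height 80 mm; 42 mm in front of the lid's axle; moves with the lid
- lid_d (a joint): angle of bin_d's lid, rad: 0 shut, grows as its front end goes down into the bin, stop at 0.8. Axle along the bin's y, 12 mm behind its centre; pressing behind it moves nothing. In the bin with room about 1.5 N at the push area tips it and it stays where left (no spring); fingertips 40 mm below the rim there bring it near the stop. Over a full bin it gives under 0.05 rad. Which has room varies
- disc_can: bystander, loose: small round canister with a lid, 43 mm across, 62 mm tall; origin at the centre of its underside. To be left alone
- oil_bottle: bystander, loose: small dropper bottle, 25 mm across, 62 mm tall; origin at the centre of its underside. To be left alone
- lancet_box: bystander, loose: carton 51 x 69 x 59 mm; origin at the centre of its underside. To be left alone
- tip_carton: bystander, loose: small carton 46 x 67 x 41 mm; origin at the centre of its underside. To be left alone
- tape_roll: bystander, loose: roll of tape lying flat, 52 mm across, 19 mm tall; origin at the centre of its underside. To be left alone
- forceps: bystander, loose: steel forceps lying on the bench, 14 x 126 x 10 mm, long axis y; origin at the centre of its underside. To be left alone

How it is judged:
By the outcome, as a careful person would: the job done as asked, in the order asked, and still so for the second after the job is handed in, with the robot touching nothing.
It also fails if it takes over 51 s, if anything falls off the work surface, if the arm or the gripper's body presses on something with over 40 N, if the wrist force passes 120 N, or if a joint passes its speed limit or range.

## Working session

There is one attempt and no reset: what is moved stays moved. The work goes in short steps, Python scripts to look and compute and a tool call to move; the robot and the scene stay as the last step left them, time stands still between calls to the robot, and variables do not carry over. Pictures are saved under pics/ and viewed, at most 10 in all, crops included, and the job is handed in when it is done.

Besides the shell and the picture viewer there is one more tool, called after ">>>" in YAML: its name, and indented under it one key for each argument. move_arm: Moves the arm, as the interface text tells. Its arguments: {"type":"object","properties":{"moves":{"type":"array"},"grip_force":{"type":"number"}},"required":["moves"]}

```bash
mkdir -p pics; python3 - <<'E'
from plant import *
import cv2
s=get_state();print(s)
for n in("top","scene"):
    cv2.imwrite(f"pics/{n}0.png",read_camera(n)[:,:,::-1]);print(camera_params(n))
E
```

```text
{'time': 0.0, 'qpos': array([-1.28901928e+00,  2.87186935e-01,  1.57817303e+00,  4.09932288e-05,
        1.27857765e+00, -1.49987554e-01]), 'dq': array([ 0.00137505,  0.00082834,  0.00141276, -0.00107776, -0.00028863,
        0.00068774]), 'joint_efforts': array([-6.69960336e-04, -4.05988169e+01, -2.92623818e+01, -1.56272263e-04,
        5.84780413e-03, -6.85450043e-07]), 'eef_pos': array([ 0.28233117, -0.61240438,  0.22993513]), 'tcp_rot': array([ 9.76788375e-01,  2.14203397e-01, -5.76263346e-05, -1.17122955e-03]), 'contact_force': array([ 0.6685452 , -0.28248887, -0.00219813]), 'wrist_torque': array([ 0.04397779,  0.01012686, -0.06043294]), 'finger_force': 0.0, 'opening': 0.9985860139940111}
{'fx': 619.9902092726009, 'fy': 619.9902092726009, 'cx': 318.02814215435797, 'cy': 234.08091733833137, 'k1': -0.12279639436723597, 'rvec': array([ 2.10597068, -2.15683089,  0.21663521]), 'tvec': array([0.02096711, 0.51734545, 1.34108957])}
{'fx': 498.79406444196064, 'fy': 498.79406444196064, 'cx': 324.82444229666834, 'cy': 244.58656230854623, 'k1': -0.035944078094134045, 'rvec': array([ 0.86064648, -2.16508725,  1.41064851]), 'tvec': array([0.3740447 , 0.20254146, 0.6953485 ])}
```

View pics/top0.png

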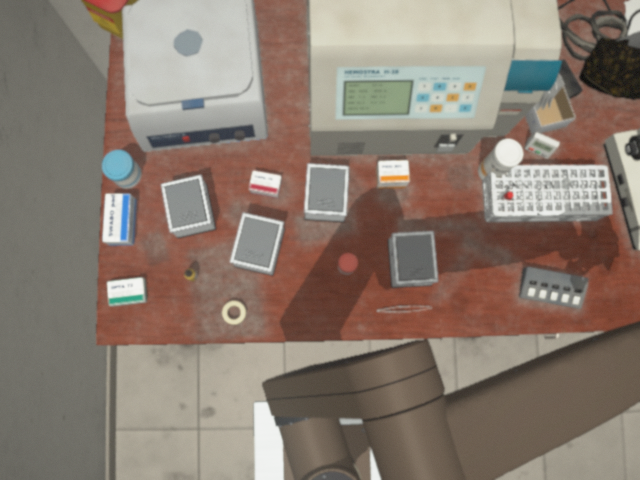

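View pics/scene0.png

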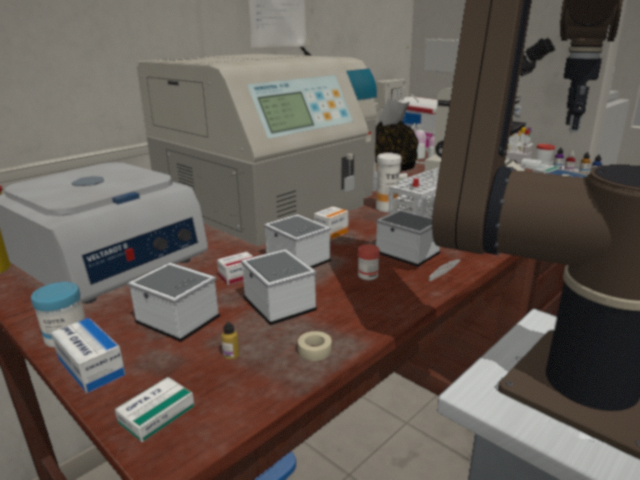

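The top view shows four lids near pixels (188,205), (257,243), (327,191) and (413,258). The bins are slightly yawed, with loose items around them. I'll measure the lids next.

```bash
cat > h.py <<'E'
import numpy as np,cv2
from plant import *
from scipy.spatial.transform import Rotation as R
def ray(n,uv,z):
    p=camera_params(n);a=np.array([(np.array(uv,float)-[p['cx'],p['cy']])/[p['fx'],p['fy']]]).reshape(-1,2)
    b=a.copy()
    for _ in range(20): b=a/(1+p['k1']*(b**2).sum(1,keepdims=True))
    M=cv2.Rodrigues(p['rvec'])[0];c=-M.T@p['tvec'];d=np.c_[b,np.ones(len(b))]@M
    return c+d*((z-c[2])/d[:,2])[:,None]
E
python3 - <<'E'
from h import *
im=cv2.imread("pics/top0.png");hsv=cv2.cvtColor(im,cv2.COLOR_BGR2HSV)
big=im.copy()
for n,c in zip("1234",[(188,205),(257,243),(327,191),(413,258)]):
    f=im[c[1]-2:c[1]+3,c[0]-2:c[0]+3].reshape(-1,3).mean(0)
    m=(np.abs(im.astype(float)-f).max(2)<28).astype(np.uint8)
    k=np.zeros_like(m);k[c[1]-45:c[1]+45,c[0]-38:c[0]+38]=1;m*=k
    m=cv2.morphologyEx(m,cv2.MORPH_CLOSE,np.ones((3,3)))
    cs=cv2.findContours(m,0,2)[0];q=max(cs,key=cv2.contourArea)
    W=ray("top",q.reshape(-1,2),.08)[:,:2]
    r=cv2.minAreaRect((W*1000).astype(np.float32))
    B=cv2.boxPoints(cv2.minAreaRect(q));cv2.polylines(big,[B.astype(int)],1,(0,0,255))
    (cx,cy),(a,b),t=r
    if a<b: a,b,t=b,a,t+90
    t=(t+90)%180-90
    ctr=np.array([cx,cy])/1000;pad=ctr-.03*np.array([np.cos(np.radians(t)),np.sin(np.radians(t))])
    print(n,f.round(),ctr.round(4),np.round([a,b,t],1),"pad",pad.round(4),"r",np.hypot(*pad).round(3))
cv2.imwrite("pics/m.png",cv2.resize(big[130:330,100:480],(760,400),interpolation=2))
E
```

```text
1 [143. 145. 141.] [0.5885 0.3013] [97.9 78.3 11.6] pad [0.5591 0.2953] r 0.632
2 [144. 146. 143.] [0.4979 0.144 ] [ 98.3  78.  -14.6] pad [0.4689 0.1515] r 0.493
3 [142. 144. 140.] [ 0.6133 -0.0117] [98.5 78.2 -4.8] pad [ 0.5834 -0.0091] r 0.583
4 [100. 102. 100.] [ 0.4692 -0.1928] [159.2 103.2  -5.9] pad [ 0.4394 -0.1897] r 0.479
```

View pics/m.png

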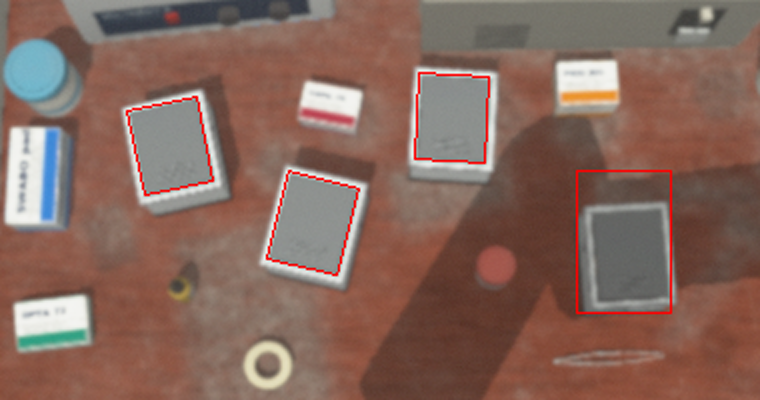

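Ridges are visible at the front (robot-side) ends. Lids 1–3 fit the 96x76 mm size. The bin 4 mask leaked into its shadow, so I'll redo it with a tighter mask.

```bash
python3 - <<'E'
from h import *
im=cv2.imread("pics/top0.png")
hsv=cv2.cvtColor(im,cv2.COLOR_BGR2HSV)
m=((hsv[:,:,1]<25)&(hsv[:,:,2]<125)&(hsv[:,:,2]>70)).astype(np.uint8)
k=np.zeros_like(m);k[225:295,383:445]=1;m*=k
n,l,st,_=cv2.connectedComponentsWithStats(m,connectivity=4);i=1+st[1:,4].argmax();print(st[i])
q=max(cv2.findContours((l==i).astype(np.uint8),0,2)[0],key=cv2.contourArea).reshape(-1,2)
r=cv2.minAreaRect((ray("top",q,.08)[:,:2]*1000).astype(np.float32));print(r)
print(ray("top",[[396,236.5],[433,234],[436,280],[399,283]],.08).round(4))
E
```

```text
[ 396  235   38   46 1571]
((455.6345520019531, -200.14437866210938), (98.62683868408203, 77.69066619873047), 2.033277988433838)
[[ 0.5025 -0.1618  0.08  ]
 [ 0.5062 -0.2441  0.08  ]
 [ 0.4043 -0.2448  0.08  ]
 [ 0.4    -0.1635  0.08  ]]
```

>>> move_arm:
  moves:
    - [0,[0,0,0],[0,0,0.12]]
    - [0,[0,0,0],[0,0,0.12]]
    - [0,[0,0,0],[0,0,0.12]]
    - [0,[0,0,0],[0,0,0.071]]
    - [0,[0.012,-0.034,0],[0,0,0]]
    - [0,[0.012,-0.034,0],[0,0,0]]
    - [0,[0.012,-0.034,0],[0,0,0]]
    - [0,[0.012,-0.034,0],[0,0,0]]
    - [0,[0.012,-0.034,0],[0,0,0]]
    - [0,[0.012,-0.034,0],[0,0,0]]

```text
time: 0.93
eef_pos: [0.3544, -0.407, 0.2306]
tcp_rot: [1.0, 0.0, -0.0, -0.001]
contact_force: [1.4, -0.7, -0.4]
opening: 0.001
finger_force: 0.0
```

>>> move_arm:
  moves:
    - [0,[0.012,-0.034,0],[0,0,0]]
    - [0,[0.012,-0.034,0],[0,0,0]]
    - [0,[0.012,-0.034,0],[0,0,0]]
    - [0,[0.012,-0.034,0],[0,0,0]]
    - [0,[0.012,-0.034,0],[0,0,0]]
    - [0,[0.012,-0.034,0.01],[0,0,0]]
    - [0,[0,0,0.03],[0,0,0]]
    - [0,[0,0,0.03],[0,0,0]]
    - [0,[0,0,0],[0,0,0]]
    - [0,[0,0,0],[0,0,0]]

```text
time: 1.77
eef_pos: [0.425, -0.2038, 0.1597]
tcp_rot: [1.0, 0.001, -0.002, -0.002]
contact_force: [0.3, -0.6, -0.4]
opening: 0.001
finger_force: 0.0
```

>>> move_arm:
  moves:
    - [0,[0,0,0.025],[0,0,0]]
    - [0,[0,0,0.025],[0,0,0]]
    - [0,[0,0,0.015],[0,0,0]]
    - [0,[0,0,0.008],[0,0,0]]
    - [0,[0,0,0.004],[0,0,0]]
    - [0,[0,0,0.001],[0,0,0]]
    - [0,[0,0,0.001],[0,0,0]]
    - [0,[0,0,0],[0,0,0]]
    - [0,[0,0,0],[0,0,0]]
    - [0,[0,0,0],[0,0,0]]

```text
time: 2.6
eef_pos: [0.4267, -0.2053, 0.0832]
tcp_rot: [1.0, 0.0, 0.001, 0.0]
contact_force: [0.1, 0.4, -0.3]
opening: -0.002
finger_force: 0.0
```

>>> move_arm:
  moves:
    - [0,[0,0,0.001],[0,0,0]]
    - [0,[0,0,0.001],[0,0,0]]
    - [0,[0,0,0.001],[0,0,0]]
    - [0,[0,0,0.001],[0,0,0]]
    - [0,[0,0,0.001],[0,0,0]]
    - [0,[0,0,0],[0,0,0]]
    - [0,[0,0,0],[0,0,0]]
    - [0,[0,0,0],[0,0,0]]
    - [0,[0,0,0],[0,0,0]]
    - [0,[0,0,0],[0,0,0]]

```text
time: 3.43
eef_pos: [0.4263, -0.205, 0.0794]
tcp_rot: [1.0, 0.001, -0.001, -0.0]
contact_force: [-4.9, 3.3, 13.4]
opening: -0.0
finger_force: 6.6
```

13 N with no travel, so bin 4 (right) is firm. Next is bin 3.

>>> move_arm:
  moves:
    - [0,[0,0,-0.02],[0,0,0]]
    - [0,[0,0,-0.025],[0,0,0]]
    - [0,[0.0196,-0.0245,0],[0,0,0]]
    - [0,[0.0196,-0.0245,0],[0,0,0]]
    - [0,[0.0196,-0.0245,0],[0,0,0]]
    - [0,[0.0196,-0.0245,0],[0,0,0]]
    - [0,[0.0196,-0.0245,0],[0,0,0]]
    - [0,[0.0196,-0.0245,0],[0,0,0]]
    - [0,[0.0196,-0.0245,0],[0,0,0]]
    - [0,[0.0196,-0.0245,0],[0,0,0]]

```text
time: 4.27
eef_pos: [0.5835, -0.0073, 0.122]
tcp_rot: [1.0, 0.001, -0.0, -0.0]
contact_force: [0.2, -0.5, -0.5]
opening: 0.003
finger_force: 0.0
```

>>> move_arm:
  moves:
    - [0,[0,0,0],[0,0,0]]
    - [0,[0,0,0.015],[0,0,0]]
    - [0,[0,0,0.015],[0,0,0]]
    - [0,[0,0,0.006],[0,0,0]]
    - [0,[0,0,0.003],[0,0,0]]
    - [0,[0,0,0.001],[0,0,0]]
    - [0,[0,0,0],[0,0,0]]
    - [0,[0,0,0],[0,0,0]]
    - [0,[0,0,0],[0,0,0]]
    - [0,[0,0,0],[0,0,0]]

```text
time: 5.1
eef_pos: [0.5833, -0.009, 0.0831]
tcp_rot: [1.0, 0.0, 0.001, 0.0]
contact_force: [0.3, 0.6, -0.4]
opening: 0.002
finger_force: 0.0
```

>>> move_arm:
  moves:
    - [0,[0,0,0.001],[0,0,0]]
    - [0,[0,0,0.001],[0,0,0]]
    - [0,[0,0,0.001],[0,0,0]]
    - [0,[0,0,0.001],[0,0,0]]
    - [0,[0,0,0.001],[0,0,0]]
    - [0,[0,0,0],[0,0,0]]
    - [0,[0,0,0],[0,0,0]]
    - [0,[0,0,0],[0,0,0]]
    - [0,[0,0,0],[0,0,0]]
    - [0,[0,0,0],[0,0,0]]

```text
time: 5.93
eef_pos: [0.583, -0.0088, 0.0795]
tcp_rot: [1.0, 0.001, -0.0, 0.0]
contact_force: [-5.4, 1.0, 10.8]
opening: -0.001
finger_force: 5.1
```

Bin 3 is firm too. Next is bin 2.

>>> move_arm:
  moves:
    - [0,[0,0,-0.02],[0,0,0]]
    - [0,[0,0,-0.025],[0,0,0]]
    - [0,[-0.0143,-0.02,0],[0,0,0]]
    - [0,[-0.0143,-0.02,0],[0,0,0]]
    - [0,[-0.0143,-0.02,0],[0,0,0]]
    - [0,[-0.0143,-0.02,0],[0,0,0]]
    - [0,[-0.0143,-0.02,0],[0,0,0]]
    - [0,[-0.0143,-0.02,0],[0,0,0]]
    - [0,[-0.0143,-0.02,0],[0,0,0]]
    - [0,[-0.0143,-0.02,0],[0,0,0]]

```text
time: 6.77
eef_pos: [0.4674, 0.152, 0.1223]
tcp_rot: [1.0, 0.0, 0.0, -0.0]
contact_force: [0.2, -0.6, 0.4]
opening: 0.0
finger_force: 0.0
```

>>> move_arm:
  moves:
    - [0,[0,0,0],[0,0,0]]
    - [0,[0,0,0.015],[0,0,0]]
    - [0,[0,0,0.015],[0,0,0]]
    - [0,[0,0,0.006],[0,0,0]]
    - [0,[0,0,0.003],[0,0,0]]
    - [0,[0,0,0.001],[0,0,0]]
    - [0,[0,0,0],[0,0,0]]
    - [0,[0,0,0],[0,0,0]]
    - [0,[0,0,0],[0,0,0]]
    - [0,[0,0,0],[0,0,0]]

```text
time: 7.6
eef_pos: [0.4688, 0.1511, 0.083]
tcp_rot: [1.0, 0.0, 0.001, -0.0]
contact_force: [0.8, -0.5, 0.5]
opening: -0.001
finger_force: 0.0
```

>>> move_arm:
  moves:
    - [0,[0,0,0.001],[0,0,0]]
    - [0,[0,0,0.001],[0,0,0]]
    - [0,[0,0,0.001],[0,0,0]]
    - [0,[0,0,0.001],[0,0,0]]
    - [0,[0,0,0.001],[0,0,0]]
    - [0,[0,0,0],[0,0,0]]
    - [0,[0,0,0],[0,0,0]]
    - [0,[0,0,0],[0,0,0]]
    - [0,[0,0,0],[0,0,0]]
    - [0,[0,0,0],[0,0,0]]

```text
time: 8.43
eef_pos: [0.4685, 0.1512, 0.0794]
tcp_rot: [1.0, 0.001, -0.001, 0.0]
contact_force: [-5.9, -0.9, 13.3]
opening: -0.001
finger_force: 6.3
```

Bin 2 is firm. Next is bin 1, where I'll also turn to match its yaw.

>>> move_arm:
  moves:
    - [0,[0,0,-0.02],[0,0,0]]
    - [0,[0,0,-0.025],[0,0,0]]
    - [0,[0.0113,-0.018,0],[0,0,0]]
    - [0,[0.0113,-0.018,0],[0,0,0]]
    - [0,[0.0113,-0.018,0],[0,0,0]]
    - [0,[0.0113,-0.018,0],[0,0,0]]
    - [0,[0.0113,-0.018,0],[0,0,0]]
    - [0,[0.0113,-0.018,0],[0,0,0]]
    - [0,[0.0113,-0.018,0],[0,0,0]]
    - [0,[0.0113,-0.018,0],[0,0,0]]

```text
time: 9.27
eef_pos: [0.5589, 0.2961, 0.1218]
tcp_rot: [1.0, 0.0, -0.0, 0.0]
contact_force: [0.6, -0.1, -0.1]
opening: -0.004
finger_force: 0.0
```

>>> move_arm:
  moves:
    - [0,[0,0,0],[0,0,-0.1]]
    - [0,[0,0,0],[0,0,-0.1]]
    - [0,[0,0,0.015],[0,0,0]]
    - [0,[0,0,0.015],[0,0,0]]
    - [0,[0,0,0.006],[0,0,0]]
    - [0,[0,0,0.003],[0,0,0]]
    - [0,[0,0,0.001],[0,0,0]]
    - [0,[0,0,0],[0,0,0]]
    - [0,[0,0,0],[0,0,0]]
    - [0,[0,0,0],[0,0,0]]

```text
time: 10.1
eef_pos: [0.5592, 0.2954, 0.0834]
tcp_rot: [0.995, 0.1, 0.001, -0.0]
contact_force: [-0.1, -0.2, 0.6]
opening: -0.005
finger_force: 0.0
```

>>> move_arm:
  moves:
    - [0,[0,0,0.001],[0,0,0]]
    - [0,[0,0,0.001],[0,0,0]]
    - [0,[0,0,0.001],[0,0,0]]
    - [0,[0,0,0.001],[0,0,0]]
    - [0,[0,0,0.001],[0,0,0]]
    - [0,[0,0,0],[0,0,0]]
    - [0,[0,0,0],[0,0,0]]
    - [0,[0,0,0],[0,0,0]]
    - [0,[0,0,0],[0,0,0]]
    - [0,[0,0,0],[0,0,0]]

```text
time: 10.93
eef_pos: [0.5587, 0.2952, 0.0774]
tcp_rot: [0.995, 0.1, 0.0, -0.0]
contact_force: [-0.3, -0.0, 0.9]
opening: -0.002
finger_force: 0.6
```

Bin 1's lid rocks: under 1 N, and the tip went down to 0.077. I'll push on.

>>> move_arm:
  moves:
    - [0,[0,0,0.003],[0,0,0]]
    - [0,[0,0,0.003],[0,0,0]]
    - [0,[0,0,0.003],[0,0,0]]
    - [0,[0,0,0.003],[0,0,0]]
    - [0,[0,0,0.003],[0,0,0]]
    - [0,[0,0,0.003],[0,0,0]]
    - [0,[0,0,0.003],[0,0,0]]
    - [0,[0,0,0.003],[0,0,0]]
    - [0,[0,0,0],[0,0,0]]
    - [0,[0,0,0],[0,0,0]]

```text
time: 11.77
eef_pos: [0.5577, 0.2949, 0.0523]
tcp_rot: [0.995, 0.1, -0.001, 0.0]
contact_force: [0.5, 0.4, -0.2]
opening: -0.004
finger_force: 0.0
```

>>> move_arm:
  moves:
    - [0,[0,0,0.002],[0,0,0]]
    - [0,[0,0,0.002],[0,0,0]]
    - [0,[0,0,0.001],[0,0,0]]
    - [0,[0,0,0.001],[0,0,0]]
    - [0,[0,0,0],[0,0,0]]
    - [0,[0,0,0],[0,0,0]]
    - [0,[0,0,0],[0,0,0]]
    - [0,[0,0,0],[0,0,0]]
    - [0,[0,0,0],[0,0,0]]
    - [0,[0,0,0],[0,0,0]]

```text
time: 12.6
eef_pos: [0.5585, 0.2952, 0.0472]
tcp_rot: [0.995, 0.1, -0.0, 0.0]
contact_force: [-0.4, 0.2, 0.4]
opening: 0.002
finger_force: 0.0
```

>>> move_arm:
  moves:
    - [0,[0,0,0.001],[0,0,0]]
    - [0,[0,0,0.001],[0,0,0]]
    - [0,[0,0,0.001],[0,0,0]]
    - [0,[0,0,0.001],[0,0,0]]
    - [0,[0,0,0],[0,0,0]]
    - [0,[0,0,0],[0,0,0]]
    - [0,[0,0,0],[0,0,0]]
    - [0,[0,0,0],[0,0,0]]
    - [0,[0,0,0],[0,0,0]]
    - [0,[0,0,0],[0,0,0]]

```text
time: 13.43
eef_pos: [0.5589, 0.2953, 0.0467]
tcp_rot: [0.995, 0.1, -0.0, 0.0]
contact_force: [-7.5, -2.7, 14.5]
opening: 0.005
finger_force: 7.6
```

>>> move_arm:
  moves:
    - [0,[0,0,0.001],[0,0,0]]
    - [0,[0,0,0.001],[0,0,0]]
    - [0,[0,0,0.001],[0,0,0]]
    - [0,[0,0,0],[0,0,0]]
    - [0,[0,0,0],[0,0,0]]
    - [0,[0,0,0],[0,0,0]]
    - [0,[0,0,0],[0,0,0]]
    - [0,[0,0,0],[0,0,0]]
    - [0,[0,0,0],[0,0,0]]
    - [0,[0,0,0],[0,0,0]]

```text
time: 14.27
eef_pos: [0.5591, 0.2954, 0.0463]
tcp_rot: [0.995, 0.101, -0.001, 0.001]
contact_force: [-12.5, -5.1, 24.7]
opening: -0.002
finger_force: 13.5
```

The force climbs at 34 mm depth with no more travel, so the lid is on its stop. I'll lift straight out and check.

>>> move_arm:
  moves:
    - [0,[0,0,-0.01],[0,0,0]]
    - [0,[0,0,-0.02],[0,0,0]]
    - [0,[0,0,-0.03],[0,0,0]]
    - [0,[0,0,-0.03],[0,0,0]]
    - [0,[0,0,-0.03],[0,0,0]]
    - [0,[0,0,-0.03],[0,0,0]]
    - [0,[-0.03,0.02,0],[0,0,0]]
    - [0,[-0.03,0.02,0],[0,0,0]]
    - [0,[-0.02,0.02,0],[0,0,0]]
    - [0,[0,0,0],[0,0,0]]

```text
time: 15.1
eef_pos: [0.489, 0.2179, 0.1893]
tcp_rot: [0.995, 0.1, -0.002, 0.001]
contact_force: [0.4, 0.4, -0.5]
opening: 0.0
finger_force: 0.0
```

```bash
python3 - <<'E'
from h import *
a=read_camera("top")[130:330,90:470,::-1];b=read_camera("scene")[200:440,:440,::-1]
cv2.imwrite("pics/end.png",np.vstack([cv2.resize(a,(660,240)),cv2.resize(b,(660,360))]))
E
```

```text
(no output)
```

View pics/end.png

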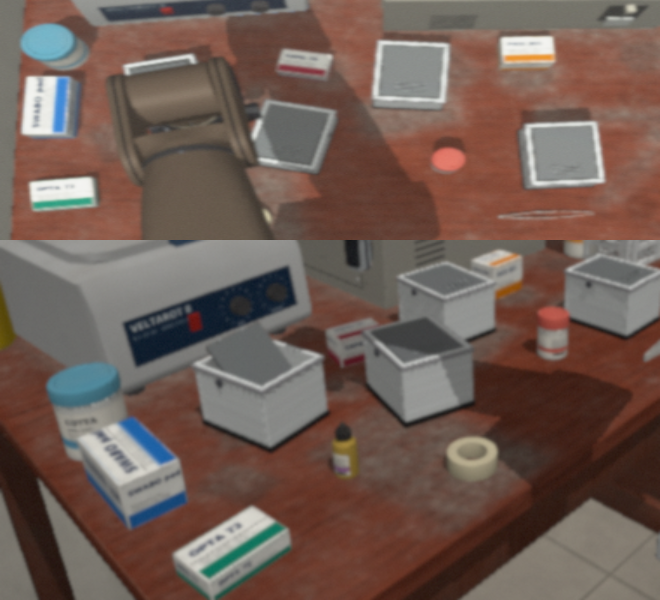

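The scene view (lower half) shows bin 1's lid standing open at about (250,350). The other lids are shut, the loose items haven't moved, and the arm is clear of everything.

```bash
python3 -c "
from plant import *
print(sign_off())"
```

```text
the job is handed in; nothing more can be done
None
```

The far-left bin was the one with room: I pushed its lid down to the stop and left it standing open, pressed the three firm lids with no more than about 13 N, moved nothing else on the bench, and handed the job in at about 15 s.

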